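Hold the blade case open

ROBOT

A 7-joint arm with a two-finger parallel gripper is mounted at the origin on the work surface. World frame = base frame: x ahead of the robot, y to its left, z up, the work surface at z = 0. Lengths are in m, angles in rad, forces in N, time in s.
With the tool pointing down it reaches from about 0.4 to 0.85 m from the base axis. Payload 10.4 kg.
Tool frame: the origin (TCP) lies on the centre line of the jaws, within the pads' length; the fingertips stand 22 mm ahead of it and the grasp point (between the pads) lies 3 mm ahead of it; x points along the fingers, y is the direction in which the jaws open and shut, and the axes are right-handed (so a half turn about x gives the same grasp; the last joint's range is limited). The gripper opens to 87 mm and grips with 3 to 60 N. Pads are 19 mm wide; open, the fingers measure 117 mm over their backs; the gripper's body (75 mm by 190 mm) begins 51 mm behind the grasp point.
Start: joints at [1.317, 0.332, -0.065, 1.46, 0.022, 1.35, -0.088], TCP at [0.143, -0.608, 0.245] pointing down, gripper open.
Joint ranges: [-2.6, 2.6], [-0.5, 2.12], [-1.47, 1.34], [0.16, 2.42], [-1.27, 4.41], [0.06, 2.06], [-2.6, 2.6]. Speed limits (rad/s): [2.22, 2.22, 2.79, 2.79, 3.14, 3.14, 3.14].

INTERFACE

Orientations are given as a unit quaternion [x, y, z, w].
In Python, from bench import * gives the robot as it stands.
- The arm moves only by the tool arm_command, never from a script. Its argument "targets" is one flat list of numbers, 7 for each row, row after row: the turn, a rotation vector about the tool's x, y, z in units of 45 degrees (1.0 is 45 degrees), then the shift along the tool's x, y, z in units of 25 mm (1.0 is 25 mm), then the opening, from 0 (shut) to 1 (fully open). In form: [wx, wy, wz, tx, ty, tz, fingers, wx, wy, wz, tx, ty, tz, fingers, ...]. A call has 1 to 12 rows; each row shifts and turns the pose as measured when the row begins, along the tool's axes as they then stand; what a row does not reach is not made up. A row lasts 1/12 s, in which the tool goes at most 41.7 mm and 7.16 degrees, less where a joint would pass 70% of its speed; a pose out of reach is approached as far as the arm can. A call with a number of a shift or a turn outside -1 to 1 is refused whole. A call with a gripper value outside its range is refused whole. The fingers move at their own pace and stop on an object; "newtons" is the grip in N (left out, the last holds). Time passes only in rows, so rows that do not move let the fingers close. It gives the time, the measured TCP pose, the force and the opening at its end, in the units of the state.
- read_state(): the state, without advancing time (a new reading comes with each control period).
- camera(name): name is "scene" or "top" or "wrist"; returns the picture (400x640x3 uint8, red, green, blue); there is no depth.
- calibration(name): a dict with "camera_matrix" (3x3 intrinsics, pixels), "R" (3x3) and "t" (3): a world point X has camera coordinates R X + t; the wrist camera has in their place "tool_from_camera" (4x4, takes a point from camera to tool coordinates, whose origin is the TCP and whose axes are the tool frame's). Camera axes: x right, y down, z forward; pixel columns grow to the right and rows downward; lengths in m; the calibration is good to about 2 mm. A picture is of the moment at which its call begins: read the wrist's pose just before it. calibration takes no time and is no camera call.
- close_job(): hands the job in, once; it reports no verdict.
The state is a dict: "time": time; "joint_positions": joint angles; "joint_vel": joint speeds; "joint_torque": joint torques, N m; "ee_pos": TCP position; "eef_rot": TCP orientation; "ft_force": force on the tool from outside, world axes, zero at the start; "torque": the same for the moment, N m; "width": finger opening in m.
Only numpy, scipy, OpenCV 4.12 (cv2) and the standard library are available. Lean on these libraries where they do the work, as an engineer would, in place of code of your own. Each camera call takes 0.05 s, during which the arm holds its last target.

TASK

Someone needs both hands to take knife blanks out of the steel case: lift its cover by the bow handle and hold it at least 45 degrees open. Tug the cover up first, before touching the black round knob, to learn whether the catch has it; if it is caught, do not force it but turn the knob clockwise to release it, then lift. Finish while still holding the cover up with the gripper (it falls shut if let go), and leave the hammer, the whetstone and the tin where they are.

Things in the scene. Friction and masses are not known exactly. Their poses are not given: they have to be found in the camera images.
- case: Open-topped dark steel case fixed to the bench, 240 (x) by 340 (y) by 110 mm high, walls 6 mm; origin at the centre of its underside on the bench; its x axis points from its front (robot) side to its hinge side, y to its left, z up. The cover's hinge axis runs along y through (+120, 0, 110) mm.
- cover (a joint): Hinge of the dark steel cover (a 250 by 350 mm sheet, its top face 7 mm above the case's rim when shut, 0.5 to 1 kg) on the case's far top edge, rad: 0 shut, grows as the front edge rises, stop at 1.25. Low friction: falls shut from any angle when let go. Lifting it at the handle takes 3 to 7 N. If caught, it rises only about 0.03 rad (some 6 mm at the handle) and then stops hard (a pull of 10 to 15 N tells; over 60 N would be forcing it); if not caught it just keeps rising.
- cover_handle (a point): Middle of the bar of the bow handle on the cover: a round steel bar 10 mm thick and 96 mm long, parallel to the hinge (case y), its axis 45 mm above the cover sheet's top (161 mm above the bench when shut), free underneath. When shut it lies at (-85, +75, 161) mm in the case's frame, so 205 mm before and 51 mm above the hinge axis. The bar can turn between the fingers as the cover swings. Axes are the cover's, parallel to the case's when shut.
- catch_knob (a point): On the axis of the black round plain catch knob that stands on the cover, 20 mm above its foot, the height to grip: the grip part is 40 mm in diameter, from 10 to 33 mm above its foot; the foot is 9 mm above the case's rim. With the cover shut this point lies at (-70, -90, 139) mm in the case's frame. The knob turns about the cover's upward normal; it stays where it is left.
- catch (a joint): Angle of the catch knob, rad, grows clockwise seen from above; starts between 0 and 0.3, end stop at 1.7. It turns a cam hidden under the cover beneath a lip of the front wall. The cam sits at an unknown angle on its shaft, so the knob does not show whether the cover is caught: sometimes it is free from the start. When caught, turning clockwise lets go somewhere before 1.35; past that it is always free. Friction about 0.1 N m.
- hammer: Loose hammer lying beside the case on its right, 260 mm long with a 90 mm head; origin in its underside half-way along. Leave alone.
- whetstone: Loose grey whetstone block, 160 by 60 by 28 mm, on the left of the case; origin at the centre of its underside. Leave alone.
- tin: Loose open aluminium tin, 72 mm in diameter, 85 mm high, on the left of the case; origin at the centre of its underside. Leave alone.

How it is judged:
By the outcome, as a careful person would: the job done as asked, in the order asked, and still so for the second after the job is handed in, while the arm keeps its last pose, push and grip.
It also fails if it takes over 56 s, if anything falls off the work surface, if the arm or the gripper's body presses on something with over 40 N, if the wrist force passes 120 N, or if a joint passes its speed limit or range.

## Working session

There is one attempt and no reset: what is moved stays moved. The work goes in short steps, Python scripts to look and compute and a tool call to move; the robot and the scene stay as the last step left them, time stands still between calls to the robot, and variables do not carry over. Pictures are saved under pics/ and viewed, and the job is handed in when it is done.

Besides the shell and the picture viewer there is one more tool, called after "Request:" by a JSON object that holds its "fn" and its "kwargs". arm_command: Moves the arm, as the interface text tells. Shifts and turns lie within -1 to 1; 1 stands for 25 mm of shift or 45 degrees of turn. Its arguments: {"type":"object","properties":{"targets":{"type":"array","items":{"type":"number","minimum":-1,"maximum":1}},"newtons":{"type":"number"}},"required":["targets"]}

```bash
mkdir -p pics; ls
python3 - <<'E'
from bench import *
import cv2,numpy as np
print(read_state())
for n in("scene","top"):
    im=camera(n); cv2.imwrite(f"pics/{n}0.png",im[:,:,::-1]); print(n,calibration(n))
print(calibration("wrist"))
E
```

```text
pics
{'time': 0.0, 'joint_positions': array([ 1.31736467,  0.33287256, -0.06470548,  1.46094115,  0.02160024,
        1.34991779, -0.08851829]), 'joint_vel': array([-0.00035454, -0.00151115,  0.00148826, -0.00081298, -0.00226408,
        0.00144715,  0.00039939]), 'joint_torque': array([ 3.96070927e-04, -6.23249745e+01,  2.50642985e-02, -3.89892769e+01,
       -6.13121968e-02,  3.97828000e-02,  1.29392861e-04]), 'ee_pos': array([ 0.14290705, -0.60806983,  0.2437536 ]), 'eef_rot': array([-0.70231989, -0.08193665,  0.70248388, -0.08092937]), 'ft_force': array([-0.13579685,  0.22011261, -0.26234283]), 'torque': array([ 0.00343195,  0.00900591, -0.0624002 ]), 'width': 0.0869059707843401}
scene {'camera_matrix': array([[423.37729949,   0.        , 316.07261092],
       [  0.        , 423.37729949, 194.90179378],
       [  0.        ,   0.        ,   1.        ]]), 'R': array([[-0.80336121,  0.59543616, -0.00815778],
       [ 0.36916833,  0.48723855, -0.7913996 ],
       [-0.46725315, -0.63879134, -0.61124473]]), 't': array([ 0.47727282, -0.14406682,  1.3725202 ])}
top {'camera_matrix': ar
[... 188 characters left out ...]
05,  0.00326899],
       [-0.98942539,  0.01974321, -0.14369275],
       [ 0.14359747, -0.00616931, -0.98961695]]), 't': array([0.03135609, 0.60020998, 1.42847059])}
{'camera_matrix': array([[314.12108535,   0.        , 323.76085692],
       [  0.        , 314.12108535, 203.56885864],
       [  0.        ,   0.        ,   1.        ]]), 'tool_from_camera': array([[-6.59022143e-04, -3.03151245e-01,  9.52942227e-01,
        -1.40435022e-01],
       [ 9.99999541e-01,  4.62691419e-04,  8.38757375e-04,
        -4.38025539e-04],
       [-6.95188534e-04,  9.52942343e-01,  3.03150801e-01,
        -8.33219689e-02],
       [ 0.00000000e+00,  0.00000000e+00,  0.00000000e+00,
         1.00000000e+00]])}
```

View pics/scene0.png

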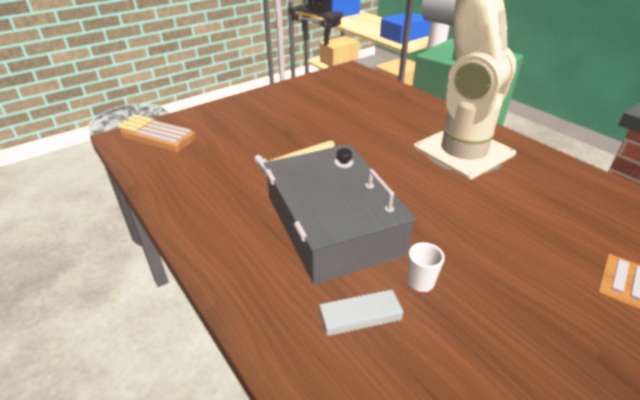

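View pics/top0.png

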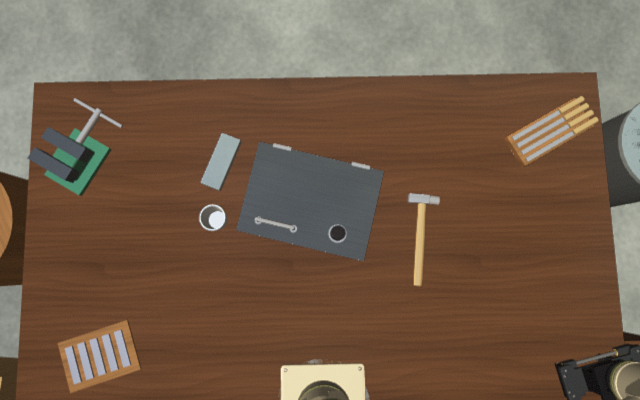

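Run:
```python
import cv2
im=cv2.imread("pics/top0.png")
# placeholder crop centre; enlarged
c=im[60:340,180:480]
cv2.imwrite("pics/top0c.png",cv2.resize(c,None,fx=2.1,fy=2.1,interpolation=cv2.INTER_CUBIC))
```

```text
(no output)
```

View pics/top0c.png

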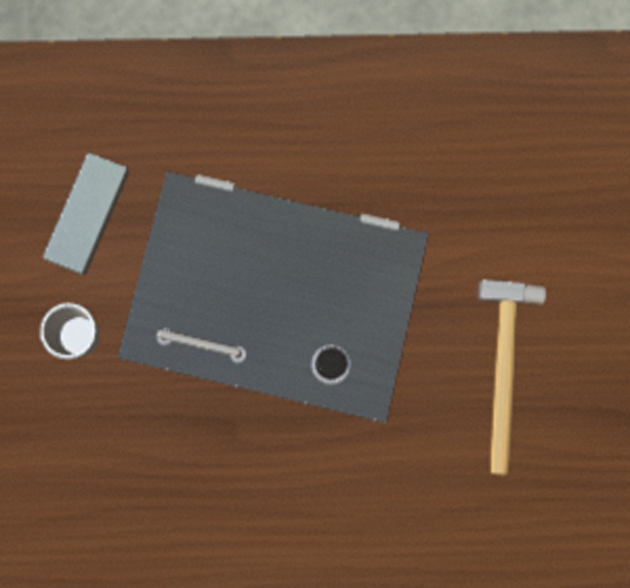

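The top view shows the case rotated slightly, handle at about (258–293, 220–229) px, knob at (338, 233), the hammer on the right, and the tin and whetstone on the left. Next I fit the case pose.

```bash
cat > h.py <<'E'
from bench import *
import cv2,numpy as np
from scipy.optimize import least_squares
from scipy.spatial.transform import Rotation as Ro
def proj(n,X):
    c=calibration(n);p=(c["R"]@np.asarray(X,float).T).T+c["t"];q=(c["camera_matrix"]@p.T).T
    return q[:,:2]/q[:,2:]
def ray(n,px,z):
    c=calibration(n);d=c["R"].T@np.linalg.inv(c["camera_matrix"])@[px[0],px[1],1];o=-c["R"].T@c["t"]
    return o+d*(z-o[2])/d[2]
E
python3 - <<'E'
from h import *
px=lambda u,v:((u+.5)/2.1+180-.5,(v+.5)/2.1+60-.5)
im=[px(165,171),px(427,234),px(386,421),px(119,355),px(164,337),px(239,354),px(331,364)]
# cover sheet extends: 250x350; unknown offset along x -> free
def model(p):
    x,y,a,o=p
    L=[(o+.125,.175,.117),(o+.125,-.175,.117),(o-.125,-.175,.117),(o-.125,.175,.117),(-.085,.123,.161),(-.085,.027,.161),(-.07,-.09,.145)]
    R=Ro.from_euler('z',a).as_matrix();return (R@np.array(L).T).T+[x,y,0]
r=least_squares(lambda p:(proj("top",model(p))-im).ravel(),[.5,0,0,0])
print(r.x,r.fun.reshape(-1,2).round(1))
x,y,a,o=r.x
R=Ro.from_euler('z',a).as_matrix();f=lambda v:(R@v+[x,y,0]).round(4)
print("handle",f([-.085,.075,.161]),"knob",f([-.07,-.09,.139]),"hinge",f([.12,.075,.11]),"a deg",np.degrees(a))
for n,p,z in(("tin",(212,218),.08),("hamhead",(424,200),.02),("hamend",(418,285),.02)):print(n,ray("top",p,z))
print("scene proj",proj("scene",[f([-.085,.123,.161]),f([-.085,.027,.161]),f([-.07,-.09,.145])]).round(1))
s=read_state();print(Ro.from_quat(s['eef_rot']).as_matrix().round(3))
E
```

```text
[ 0.56011593  0.02291804 -0.25352765  0.00290736] [[ 0.6 -0.3]
 [ 1.2 -1.1]
 [ 0.7  0.5]
 [-0.6  1.3]
 [-1.3 -0.6]
 [-0.9 -0.1]
 [ 0.5  0.3]]
handle [0.4966 0.1168 0.161 ] knob [ 0.4698 -0.0466  0.139 ] hinge [0.6951 0.0654 0.11  ] a deg -14.526064313408792
tin [0.52271307 0.29342542 0.08      ]
hamhead [ 0.56797983 -0.30388925  0.02      ]
hamend [ 0.32804344 -0.27462346  0.02      ]
scene proj [[390.8 193. ]
 [370.4 170.3]
 [343.5 153.1]]
[[-0.     0.229 -0.973]
 [ 0.001 -0.973 -0.229]
 [-1.    -0.001  0.   ]]
```

Run:
```python
import cv2
im=cv2.imread("pics/scene0.png")
cv2.imwrite("pics/scene0c.png",cv2.resize(im[130:300,240:460],None,fx=3.5,fy=3.5,interpolation=cv2.INTER_CUBIC))
```

```text
(no output)
```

View pics/scene0c.png

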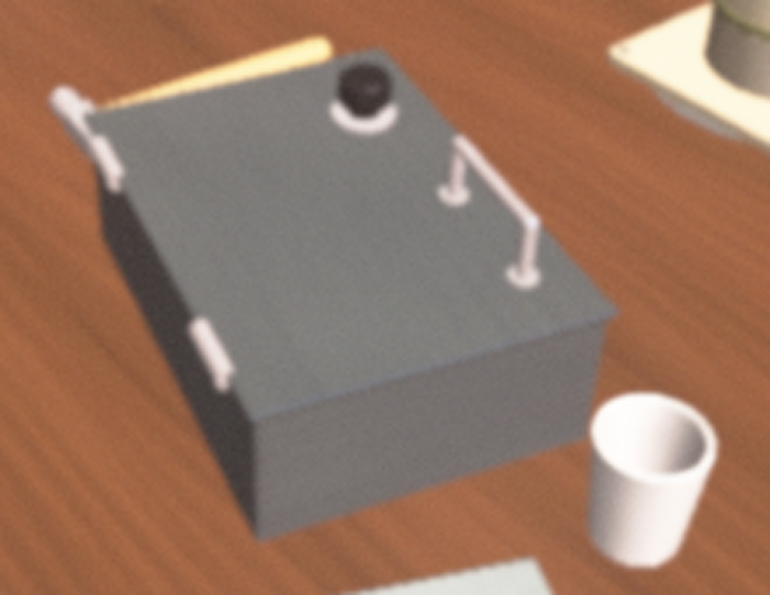

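The scene view puts the handle ends at about (393,193) and (372,170), and the knob at (344,155). That is within about 2 px of the fit. Next I turn the wrist so the jaws close across the bar.

Request:
{"fn": "arm_command", "kwargs": {"targets": [-0.14, 0, 0, 0, 0, 0, 1, -0.14, 0, 0, 0, 0, 0, 1, -0.14, 0, 0, 0, 0, 0, 1, -0.14, 0, 0, 0, 0, 0, 1, -0.14, 0, 0, 0, 0, 0, 1, -0.14, 0, 0, 0, 0, 0, 1, -0.14, 0, 0, 0, 0, 0, 1, -0.14, 0, 0, 0, 0, 0, 1, -0.14, 0, 0, 0, 0, 0, 1, -0.14, 0, 0, 0, 0, 0, 1]}}

```text
time: 0.93
ee_pos: [0.1424, -0.6058, 0.2387]
eef_rot: [0.547, 0.453, -0.544, 0.446]
ft_force: [0.4, -0.4, 0.0]
width: 0.0871
```

```bash
cat >> h.py <<'E'
A=-0.2535
CX=np.array([np.cos(A),np.sin(A),0]);CY=np.array([-np.sin(A),np.cos(A),0])
def go(target,s=None):
    """tool-frame shift (units of 25mm) and yaw err to align tool y with case x"""
    s=s or read_state();R=Ro.from_quat(s['eef_rot']).as_matrix()
    print("t",round(s['time'],2),"pos",s['ee_pos'].round(4),"F",s['ft_force'].round(1),"w",round(s['width'],4))
    print("shift units",(R.T@(np.array(target)-s['ee_pos'])/.025).round(2))
    Rt=np.column_stack([[0,0,-1],CX,np.cross([0,0,-1],CX)])
    print("turn units",(Ro.from_matrix(R.T@Rt).as_rotvec(degrees=True)/45).round(3))
    print("j",s['joint_positions'].round(2))
E
python3 - <<'E'
from h import *
go([.50,.115,.245])
E
```

```text
t 0.93 pos [ 0.1424 -0.6058  0.2387] F [ 0.4 -0.4  0. ] w 0.0871
shift units [ -0.     8.54 -31.03]
turn units [ 0.078 -0.012  0.007]
j [ 1.44  0.35 -0.22  1.46  0.08  1.36  1.02]
```

Request:
{"fn": "arm_command", "kwargs": {"targets": [0.01, 0, 0, -0.1, 0.5, -0.9, 1, 0.01, 0, 0, -0.1, 0.5, -0.9, 1, 0.01, 0, 0, -0.1, 0.5, -0.9, 1, 0.01, 0, 0, -0.1, 0.5, -0.9, 1, 0.01, 0, 0, -0.1, 0.5, -0.9, 1, 0.01, 0, 0, -0.1, 0.5, -0.9, 1, 0.01, 0, 0, 0, 0.5, -0.9, 1, 0.01, 0, 0, 0, 0.5, -0.9, 1, 0, 0, 0, 0, 0.5, -0.9, 1, 0, 0, 0, 0, 0.5, -0.9, 1, 0, 0, 0, 0, 0.4, -0.9, 1, 0, 0, 0, 0, 0.4, -0.9, 1]}}

```text
time: 1.93
ee_pos: [0.3454, -0.367, 0.2503]
eef_rot: [0.561, 0.438, -0.559, 0.424]
ft_force: [0.7, -0.2, 0.2]
width: 0.087
```

Run:
```python
from h import *
go([.50,.115,.265])
```

```text
t 1.93 pos [ 0.3454 -0.367   0.2503] F [ 0.7 -0.2  0.2] w 0.087
shift units [ -0.31   1.03 -20.23]
turn units [-0.007 -0.018  0.018]
j [ 1.13  0.1  -0.43  1.73  0.04  1.34  0.44]
```

Request:
{"fn": "arm_command", "kwargs": {"targets": [0, 0, 0, -0.05, 0.05, -1, 1, 0, 0, 0, -0.05, 0.05, -1, 1, 0, 0, 0, -0.05, 0.05, -1, 1, 0, 0, 0, -0.05, 0.05, -1, 1, 0, 0, 0, -0.05, 0.05, -1, 1, 0, 0, 0, -0.05, 0.05, -1, 1, 0, 0, 0, 0, 0.05, -1, 1, 0, 0, 0, 0, 0.05, -1, 1, 0, 0, 0, 0, 0.05, -1, 1, 0, 0, 0, 0, 0.05, -1, 1, 0, 0, 0, 0, 0.05, -1, 1, 0, 0, 0, 0, 0.05, -1, 1]}}

```text
time: 2.93
ee_pos: [0.4385, -0.0651, 0.2595]
eef_rot: [-0.56, -0.44, 0.56, -0.423]
ft_force: [1.5, -0.2, 0.2]
width: 0.0869
```

Run:
```python
from h import *
go([.50,.115,.265])
```

```text
t 2.93 pos [ 0.4385 -0.0651  0.2595] F [ 1.5 -0.2  0.2] w 0.0869
shift units [-0.12  0.53 -7.6 ]
turn units [-0.006 -0.019  0.024]
j [ 0.84 -0.04 -0.75  1.84 -0.05  1.34 -0.16]
```

Request:
{"fn": "arm_command", "kwargs": {"targets": [0, 0, 0, 0, 0.06, -1, 1, 0, 0, 0, 0, 0.06, -1, 1, 0, 0, 0, 0, 0.06, -1, 1, 0, 0, 0, 0, 0.06, -1, 1, 0, 0, 0, 0, 0.06, -1, 1, 0, 0, 0, 0, 0.06, -1, 1, 0, -0.02, 0.02, 0, 0.05, -0.8, 1, 0, 0, 0, 0, 0, 0, 1]}}

```text
time: 3.6
ee_pos: [0.4921, 0.1097, 0.2607]
eef_rot: [-0.558, -0.433, 0.561, -0.432]
ft_force: [-0.4, 1.1, 0.2]
width: 0.0867
```

Run:
```python
from h import *
go([.50,.115,.265])
im=camera("wrist");cv2.imwrite("pics/w1.png",im[:,:,::-1])
im=camera("top");cv2.imwrite("pics/t1.png",im[:,:,::-1])
```

```text
t 3.6 pos [0.4921 0.1097 0.2607] F [-0.4  1.1  0.2] w 0.0867
shift units [-0.17  0.25 -0.29]
turn units [-0.001  0.001  0.005]
j [ 0.57  0.15 -0.95  1.71  0.12  1.35 -0.65]
```

View pics/w1.png

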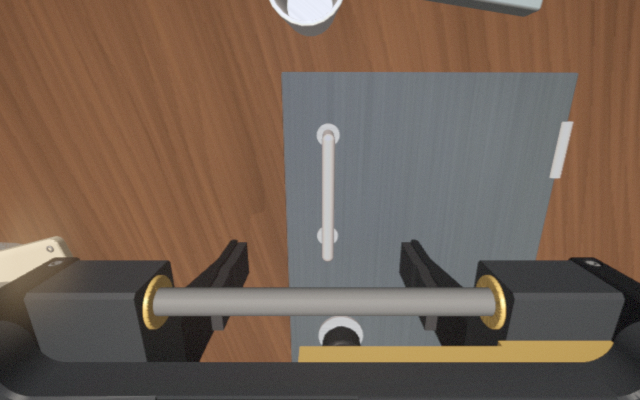

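The wrist view shows the bar running from about (328,137) to (327,256) px, nearly centred between the fingers.

```bash
cat >> h.py <<'E'
def wray(px,z,s=None):
    s=s or read_state();c=calibration("wrist");R=Ro.from_quat(s['eef_rot']).as_matrix();T=c["tool_from_camera"]
    d=R@T[:3,:3]@np.linalg.inv(c["camera_matrix"])@[px[0],px[1],1];o=R@T[:3,3]+s['ee_pos']
    return o+d*(z-o[2])/d[2]
E
python3 - <<'E'
from h import *
a=wray((328,137),.161);b=wray((327,258),.161);print(a,b,np.linalg.norm(a-b),(a+b)/2)
d=a-b;print(np.degrees(np.arctan2(-d[0],d[1])))
k=wray((342,338),.145);print("knob?",k)
m=(a+b)/2;m[2]=.161
go(m+[0,0,.005])
E
```

```text
[0.50919608 0.16301312 0.161     ] [0.48311685 0.06550531 0.161     ] 0.1009351238353258 [0.49615647 0.11425921 0.161     ]
-14.973735135468706
knob? [ 0.47332549 -0.03164497  0.145     ]
t 3.7 pos [0.4919 0.1058 0.2604] F [ 0.6  0.8 -0.3] w 0.0871
shift units [ 3.77  0.1  -0.38]
turn units [-0.005  0.003  0.007]
j [ 0.58  0.15 -0.95  1.71  0.12  1.35 -0.65]
```

Wrist and top fits agree to about 2 mm. Descending.

Request:
{"fn": "arm_command", "kwargs": {"targets": [0, 0, 0, 0.5, 0.03, -0.1, 1, 0, 0, 0, 0.5, 0.03, -0.1, 1, 0, 0, 0, 0.5, 0.03, -0.1, 1, 0, 0, 0, 0.5, 0.02, -0.1, 1, 0, 0, 0, 0.5, 0, 0, 1, 0, 0, 0, 0.4, 0, 0, 1, 0, 0, 0, 0.2, 0, 0, 1, 0, 0, 0, 0, 0, 0, 1]}}

```text
time: 4.37
ee_pos: [0.4953, 0.1077, 0.1714]
eef_rot: [-0.558, -0.43, 0.566, -0.428]
ft_force: [-0.3, -0.4, 0.6]
width: 0.0868
```

Run:
```python
from h import *
go([.4965,.1150,.164])
```

```text
t 4.37 pos [0.4953 0.1077 0.1714] F [-0.3 -0.4  0.6] w 0.0868
shift units [ 0.29 -0.03 -0.3 ]
turn units [-0.018  0.009  0.013]
j [ 0.52  0.25 -0.93  1.82  0.22  1.19 -0.74]
```

Correct the rest, then close gently and grip firmly.

Request:
{"fn": "arm_command", "kwargs": {"targets": [-0.01, 0, 0, 0.25, 0, -0.25, 1, 0, 0, 0, 0.05, 0, -0.05, 1, 0, 0, 0, 0, 0, 0, 0.1, 0, 0, 0, 0, 0, 0, 0, 0, 0, 0, 0, 0, 0, 0, 0, 0, 0, 0, 0, 0, 0, 0, 0, 0, 0, 0, 0, 0, 0, 0, 0, 0, 0, 0, 0], "newtons": 25}}

```text
time: 5.03
ee_pos: [0.4985, 0.1157, 0.1647]
eef_rot: [-0.557, -0.432, 0.564, -0.43]
ft_force: [0.5, 0.2, 0.5]
width: 0.0549
```

Run:
```python
from h import *
go([.4965,.1150,.164])
```

```text
t 5.03 pos [0.4985 0.1157 0.1647] F [0.5 0.2 0.5] w 0.0549
shift units [ 0.03 -0.07  0.05]
turn units [-0.008  0.008  0.009]
j [ 0.5   0.27 -0.93  1.81  0.24  1.18 -0.76]
```

Request:
{"fn": "arm_command", "kwargs": {"targets": [0, 0, 0, 0, 0, 0, 0, 0, 0, 0, 0, 0, 0, 0, 0, 0, 0, 0, 0, 0, 0, 0, 0, 0, 0, 0, 0, 0, 0, 0, 0, 0, 0, 0, 0, 0, 0, 0, 0, 0, 0, 0, 0, 0, 0, 0, 0, 0, 0, 0, 0, 0, 0, 0, 0, 0, 0, 0, 0, 0, 0, 0, 0]}}

```text
time: 5.78
ee_pos: [0.4967, 0.1161, 0.165]
eef_rot: [-0.556, -0.433, 0.565, -0.43]
ft_force: [1.2, 0.8, -1.3]
width: 0.0093
```

Run:
```python
from h import *
go([.4965,.1150,.164])
```

```text
t 5.78 pos [0.4967 0.1161 0.165 ] F [ 1.2  0.8 -1.3] w 0.0093
shift units [0.04 0.   0.05]
turn units [-0.007  0.01   0.014]
j [ 0.5   0.27 -0.93  1.81  0.23  1.18 -0.76]
```

The bar is held. Now a gentle tug up.

Request:
{"fn": "arm_command", "kwargs": {"targets": [0, 0, 0, -0.1, 0, 0, 0, 0, 0, 0, -0.1, 0, 0, 0]}}

```text
time: 5.95
ee_pos: [0.4977, 0.1158, 0.1694]
eef_rot: [-0.557, -0.432, 0.564, -0.43]
ft_force: [6.4, 1.2, -6.8]
width: 0.0091
```

Request:
{"fn": "arm_command", "kwargs": {"targets": [0, 0, 0, -0.1, 0, 0, 0, 0, 0, 0, -0.1, 0, 0, 0]}}

```text
time: 6.12
ee_pos: [0.4983, 0.1154, 0.1723]
eef_rot: [-0.557, -0.432, 0.564, -0.429]
ft_force: [12.8, 4.6, -35.4]
width: 0.0091
```

It rose about 7 mm and stopped hard at 35 N, so the cover is caught. Lower it and let go of the handle.

Request:
{"fn": "arm_command", "kwargs": {"targets": [0, 0, 0, 0.1, 0, 0, 0, 0, 0, 0, 0.1, 0, 0, 0, 0, 0, 0, 0.06, 0, 0, 0]}}

```text
time: 6.37
ee_pos: [0.4968, 0.116, 0.1649]
eef_rot: [-0.556, -0.434, 0.564, -0.429]
ft_force: [-9.9, -3.6, 27.7]
width: 0.0093
```

Run:
```python
from h import *
go([.4965,.1150,.164])
```

```text
t 6.37 pos [0.4968 0.116  0.1649] F [-9.9 -3.6 27.7] w 0.0093
shift units [0.04 0.   0.04]
turn units [-0.007  0.006  0.016]
j [ 0.51  0.27 -0.93  1.81  0.23  1.18 -0.75]
```

Request:
{"fn": "arm_command", "kwargs": {"targets": [0, 0, 0, 0, 0, 0, 1, 0, 0, 0, 0, 0, 0, 1, 0, 0, 0, 0, 0, 0, 1, 0, 0, 0, 0, 0, 0, 1, 0, 0, 0, 0, 0, 0, 1, 0, 0, 0, 0, 0, 0, 1]}}

```text
time: 6.87
ee_pos: [0.4981, 0.1157, 0.1666]
eef_rot: [-0.557, -0.433, 0.564, -0.429]
ft_force: [0.1, 0.1, -0.9]
width: 0.0416
```

Run:
```python
from h import *
go([.4698,-.0466,.21])
```

```text
t 6.87 pos [0.4981 0.1157 0.1666] F [ 0.1  0.1 -0.9] w 0.0416
shift units [-1.71  0.56  6.57]
turn units [-0.008  0.006  0.012]
j [ 0.51  0.27 -0.93  1.81  0.23  1.19 -0.75]
```

Request:
{"fn": "arm_command", "kwargs": {"targets": [0, 0, 0, -0.6, 0, 0, 1, 0, 0, 0, -0.7, 0, 0, 1, 0, 0, 0, -0.6, 0, 0, 1, 0, 0, 0, -0.2, 0.05, 0.8, 1, 0, 0, 0, 0, 0.08, 0.9, 1, 0, 0, 0, 0, 0.08, 0.9, 1, 0, 0, 0, 0, 0.08, 0.9, 1, 0, 0, 0, 0, 0.08, 0.9, 1, 0, 0, 0, 0, 0.08, 0.9, 1, 0, 0, 0, 0, 0.08, 0.8, 1, 0, 0, 0, 0, 0, 0.4, 1, 0, 0, 0, 0, 0, 0, 1]}}

```text
time: 7.87
ee_pos: [0.4683, -0.0505, 0.2222]
eef_rot: [-0.557, -0.434, 0.563, -0.431]
ft_force: [0.6, -0.3, -0.2]
width: 0.0868
```

Run:
```python
from h import *
go([.4698,-.0466,.147])
im=camera("wrist");cv2.imwrite("pics/w2.png",im[:,:,::-1])
```

```text
t 7.87 pos [ 0.4683 -0.0505  0.2222] F [ 0.6 -0.3 -0.2] w 0.0868
shift units [ 3.01  0.05 -0.18]
turn units [-0.003  0.005  0.011]
j [ 0.82  0.07 -0.83  1.84  0.06  1.26 -0.28]
```

View pics/w2.png

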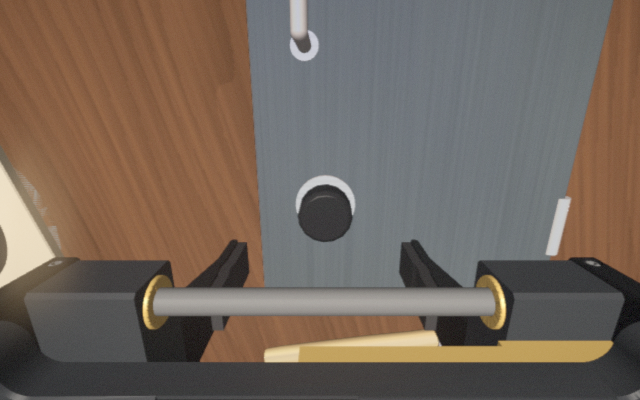

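The knob top is centred at about (325,214) px, with its white flange visible behind it.

Run:
```python
from h import *
k=wray((325,214),.152);print(k)
for e in((298,214),(352,214)):print(wray(e,.150))
m=.5*k+.5*np.array([.4698,-.0466,0]);m[2]=.147
go(m);go([k[0],k[1],.147])
```

```text
[ 0.47050046 -0.04100332  0.152     ]
[ 0.45151799 -0.03686482  0.15      ]
[ 0.48907562 -0.04652379  0.15      ]
t 7.92 pos [ 0.4685 -0.0495  0.2223] F [ 0.3 -0.1  0.2] w 0.0874
shift units [ 3.01  0.03 -0.25]
turn units [-0.002  0.005  0.01 ]
j [ 0.82  0.07 -0.83  1.84  0.06  1.26 -0.28]
t 7.92 pos [ 0.4685 -0.0495  0.2223] F [ 0.3 -0.1  0.2] w 0.0874
shift units [ 3.01  0.02 -0.36]
turn units [-0.002  0.005  0.01 ]
j [ 0.82  0.07 -0.83  1.84  0.06  1.26 -0.28]
```

Request:
{"fn": "arm_command", "kwargs": {"targets": [0, 0, 0, 0.5, 0.02, -0.1, 1, 0, 0, 0, 0.6, 0, -0.1, 1, 0, 0, 0, 0.6, 0, -0.05, 1, 0, 0, 0, 0.5, 0, 0, 1, 0, 0, 0, 0.4, 0, 0, 0.7, 0, 0, 0, 0.2, 0, 0, 0.7, 0, 0, 0, 0, 0, 0, 0.7], "newtons": 30}}

```text
time: 8.5
ee_pos: [0.4723, -0.0361, 0.1505]
eef_rot: [-0.557, -0.435, 0.56, -0.433]
ft_force: [-0.2, 0.3, 0.2]
width: 0.0742
```

Run:
```python
from h import *
go([.470,-.0438,.146])
```

```text
t 8.5 pos [ 0.4723 -0.0361  0.1505] F [-0.2  0.3  0.2] w 0.0742
shift units [ 0.18 -0.01  0.32]
turn units [0.007 0.002 0.006]
j [ 0.77  0.16 -0.84  1.93  0.13  1.12 -0.37]
```

Request:
{"fn": "arm_command", "kwargs": {"targets": [0, 0, 0, 0.15, 0, 0.28, 0.7, 0, 0, 0, 0.05, 0, 0.03, 0.7, 0, 0, 0, 0, 0, 0, 0.3, 0, 0, 0, 0, 0, 0, 0, 0, 0, 0, 0, 0, 0, 0, 0, 0, 0, 0, 0, 0, 0, 0, 0, 0, 0, 0, 0, 0, 0, 0, 0, 0, 0, 0, 0]}}

```text
time: 9.17
ee_pos: [0.4702, -0.0438, 0.1471]
eef_rot: [-0.556, -0.435, 0.56, -0.433]
ft_force: [2.5, -0.5, -4.9]
width: 0.039
```

Run:
```python
from h import *
go([.470,-.0438,.146])
```

```text
t 9.17 pos [ 0.4702 -0.0438  0.1471] F [ 2.5 -0.5 -4.9] w 0.039
shift units [ 0.05 -0.01  0.  ]
turn units [0.007 0.003 0.006]
j [ 0.78  0.16 -0.84  1.93  0.14  1.11 -0.36]
```

The knob is gripped at 39 mm. Turning it clockwise (+ about tool x), a few rows at a time.

Request:
{"fn": "arm_command", "kwargs": {"targets": [0, 0, 0, 0, 0, 0, 0, 0.1, 0, 0, 0, 0, 0, 0, 0.14, 0, 0, 0, 0, 0, 0, 0.14, 0, 0, 0, 0, 0, 0]}}

```text
time: 9.5
ee_pos: [0.4706, -0.0439, 0.1471]
eef_rot: [-0.616, -0.345, 0.619, -0.344]
ft_force: [0.5, -0.6, -1.9]
width: 0.039
```

Run:
```python
from h import *
go([.470,-.0438,.147]);print(read_state()['torque'])
```

```text
t 9.5 pos [ 0.4706 -0.0439  0.1471] F [ 0.5 -0.6 -1.9] w 0.039
shift units [ 0.01 -0.02  0.01]
turn units [-0.381  0.003  0.004]
j [ 0.76  0.16 -0.81  1.93  0.13  1.11 -0.65]
[-0.02832479 -0.20654383  0.08499628]
```

Request:
{"fn": "arm_command", "kwargs": {"targets": [0.14, 0, 0, 0, 0, 0, 0, 0.14, 0, 0, 0, 0, 0, 0, 0.14, 0, 0, 0, 0, 0, 0, 0.14, 0, 0, 0, 0, 0, 0, 0.14, 0, 0, 0, 0, 0, 0]}}

```text
time: 9.92
ee_pos: [0.4712, -0.0445, 0.1471]
eef_rot: [-0.689, -0.154, 0.691, -0.155]
ft_force: [-0.5, 0.5, -1.2]
width: 0.0388
```

Run:
```python
from h import *
go([.470,-.0438,.147]);print(read_state()['torque'])
```

```text
t 9.92 pos [ 0.4712 -0.0445  0.1471] F [-0.5  0.5 -1.2] w 0.0388
shift units [ 0.   -0.05  0.03]
turn units [-1.117e+00  4.000e-03  1.000e-03]
j [ 0.71  0.15 -0.75  1.94  0.11  1.1  -1.22]
[-0.05155727 -0.01722839  0.0581725 ]
```

Request:
{"fn": "arm_command", "kwargs": {"targets": [0.14, 0, 0, 0, 0, 0, 0, 0.14, 0, 0, 0, 0, 0, 0, 0.14, 0, 0, 0, 0, 0, 0, 0.14, 0, 0, 0, 0, 0, 0, 0, 0, 0, 0, 0, 0, 0]}}

```text
time: 10.33
ee_pos: [0.4713, -0.0452, 0.1471]
eef_rot: [-0.706, 0.011, 0.708, 0.009]
ft_force: [-0.7, -0.4, -1.1]
width: 0.0391
```

Run:
```python
from h import *
go([.470,-.0438,.147]);print(read_state()['torque'])
```

```text
t 10.33 pos [ 0.4713 -0.0452  0.1471] F [-0.7 -0.4 -1.1] w 0.0391
shift units [ 0.   -0.06  0.06]
turn units [-1.714e+00  4.000e-03 -1.000e-03]
j [ 0.67  0.14 -0.71  1.94  0.11  1.1  -1.68]
[ 0.23481474  0.07698287 -0.04125909]
```

Request:
{"fn": "arm_command", "kwargs": {"targets": [0.08, 0, 0, 0, 0, 0, 0, 0.04, 0, 0, 0, 0, 0, 0, 0, 0, 0, 0, 0, 0, 0]}}

```text
time: 10.58
ee_pos: [0.4713, -0.0453, 0.1471]
eef_rot: [-0.705, 0.042, 0.707, 0.04]
ft_force: [0.0, -0.3, -0.5]
width: 0.0394
```

Run:
```python
from h import *
go([.470,-.0438,.147]);print(read_state()['torque'])
```

```text
t 10.58 pos [ 0.4713 -0.0453  0.1471] F [ 0.  -0.3 -0.5] w 0.0394
shift units [ 0.   -0.05  0.06]
turn units [-1.826e+00  4.000e-03 -1.000e-03]
j [ 0.66  0.14 -0.7   1.94  0.1   1.1  -1.77]
[ 0.17444877  0.05685485 -0.11248392]
```

Turned about 82° (1.44 rad). Release the knob, rise, turn back and return to the handle.

Request:
{"fn": "arm_command", "kwargs": {"targets": [0, 0, 0, 0, 0, 0, 1, 0, 0, 0, 0, 0, 0, 1, 0, 0, 0, 0, 0, 0, 1, 0, 0, 0, 0, 0, 0, 1, 0, 0, 0, 0, 0, 0, 1, 0, 0, 0, -0.4, 0, 0, 1, 0, 0, 0, -0.7, 0, 0, 1, 0, 0, 0, -0.8, 0, 0, 1, 0, 0, 0, -0.7, 0, 0, 1, 0, 0, 0, -0.3, 0, 0, 1]}}

```text
time: 11.42
ee_pos: [0.4709, -0.0444, 0.2238]
eef_rot: [-0.705, 0.036, 0.708, 0.036]
ft_force: [0.3, 0.0, -0.4]
width: 0.0861
```

Request:
{"fn": "arm_command", "kwargs": {"targets": [-0.15, 0, 0, 0, 0, 0, 1, -0.15, 0, 0, 0, 0, 0, 1, -0.15, 0, 0, 0, 0, 0, 1, -0.15, 0, 0, 0, 0, 0, 1, -0.15, 0, 0, 0, 0, 0, 1, -0.15, 0, 0, 0, 0, 0, 1, -0.15, 0, 0, 0, 0, 0, 1, -0.15, 0, 0, 0, 0, 0, 1, -0.15, 0, 0, 0, 0, 0, 1, -0.15, 0, 0, 0, 0, 0, 1, -0.15, 0, 0, 0, 0, 0, 1]}}

```text
time: 12.33
ee_pos: [0.4723, -0.044, 0.2295]
eef_rot: [0.573, 0.414, -0.572, 0.417]
ft_force: [-0.1, -0.4, -0.2]
width: 0.087
```

Run:
```python
from h import *
go([.4968,.116,.22])
im=camera("wrist");cv2.imwrite("pics/w3.png",im[:,:,::-1])
```

```text
t 12.33 pos [ 0.4723 -0.044   0.2295] F [-0.1 -0.4 -0.2] w 0.087
shift units [ 0.36 -1.06 -6.39]
turn units [-0.079  0.003 -0.005]
j [ 0.73  0.05 -0.75  1.83  0.04  1.27 -0.35]
```

View pics/w3.png

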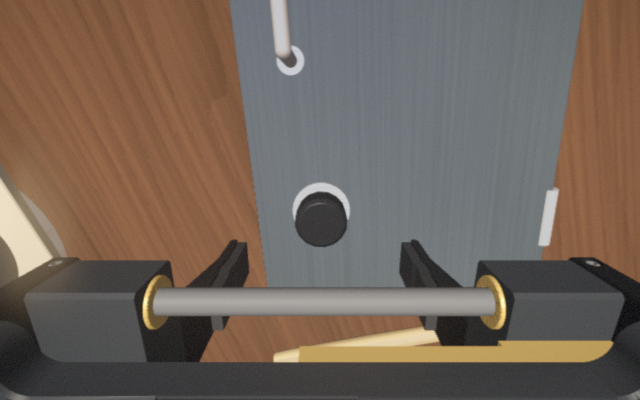

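The knob sits at (321,218) px and the scene is undisturbed. Moving to the handle.

Request:
{"fn": "arm_command", "kwargs": {"targets": [-0.07, 0, 0, 0, -0.1, -0.4, 1, 0, 0, 0, 0, -0.1, -0.9, 1, 0, 0, 0, 0, -0.08, -0.9, 1, 0, 0, 0, 0, -0.08, -0.9, 1, 0, 0, 0, 0, -0.08, -0.9, 1, 0, 0, 0, 0, -0.08, -0.9, 1, 0, 0, 0, 0, -0.05, -0.9, 1, 0, 0, 0, 0, 0, -0.5, 1, 0, 0, 0, 0, 0, 0, 1]}}

```text
time: 13.13
ee_pos: [0.5001, 0.1168, 0.2301]
eef_rot: [0.565, 0.424, -0.564, 0.428]
ft_force: [-0.7, 0.9, -0.3]
width: 0.0873
```

Run:
```python
from h import *
go([.4968,.116,.163])
```

```text
t 13.13 pos [0.5001 0.1168 0.2301] F [-0.7  0.9 -0.3] w 0.0873
shift units [ 2.68 -0.13  0.06]
turn units [-0.033  0.004 -0.006]
j [ 0.48  0.18 -0.88  1.74  0.15  1.29 -0.71]
```

Request:
{"fn": "arm_command", "kwargs": {"targets": [-0.02, 0, 0, 0.4, -0.08, 0, 1, -0.01, 0, 0, 0.5, -0.05, 0, 1, 0, 0, 0, 0.5, 0, 0, 1, 0, 0, 0, 0.5, 0, 0, 0.8, 0, 0, 0, 0.4, 0, 0, 0.6, 0, 0, 0, 0.3, 0, 0, 0.5, 0, 0, 0, 0, 0, 0, 0.4]}}

```text
time: 13.72
ee_pos: [0.4949, 0.1114, 0.1569]
eef_rot: [-0.56, -0.428, 0.562, -0.432]
ft_force: [-1.0, 0.2, -0.1]
width: 0.068
```

Run:
```python
from h import *
go([.4968,.116,.163])
```

```text
t 13.72 pos [0.4949 0.1114 0.1569] F [-1.   0.2 -0.1] w 0.068
shift units [-0.25  0.03 -0.19]
turn units [-0.012  0.008 -0.004]
j [ 0.47  0.25 -0.87  1.84  0.21  1.15 -0.74]
```

Request:
{"fn": "arm_command", "kwargs": {"targets": [-0.01, 0, 0, -0.22, 0.02, -0.17, 0.3, 0, 0, 0, -0.03, 0, 0, 0, 0, 0, 0, 0, 0, 0, 0, 0, 0, 0, 0, 0, 0, 0, 0, 0, 0, 0, 0, 0, 0, 0, 0, 0, 0, 0, 0, 0, 0, 0, 0, 0, 0, 0, 0, 0, 0, 0, 0, 0, 0, 0, 0, 0, 0, 0, 0, 0, 0, 0, 0, 0, 0, 0, 0, 0], "newtons": 35}}

```text
time: 14.55
ee_pos: [0.4965, 0.1158, 0.1656]
eef_rot: [-0.558, -0.43, 0.561, -0.435]
ft_force: [3.3, -1.5, -0.2]
width: 0.0089
```

Run:
```python
from h import *
go([.4968,.116,.163])
```

```text
t 14.55 pos [0.4965 0.1158 0.1656] F [ 3.3 -1.5 -0.2] w 0.0089
shift units [ 0.1   0.01 -0.01]
turn units [-0.002  0.009 -0.004]
j [ 0.46  0.24 -0.87  1.83  0.21  1.17 -0.74]
```

Gripped again. Test lift in small steps.

Request:
{"fn": "arm_command", "kwargs": {"targets": [0, 0, 0, -0.1, 0, 0, 0, 0, 0, 0, -0.1, 0, 0, 0, 0, 0, 0, -0.1, 0.02, 0, 0]}}

```text
time: 14.8
ee_pos: [0.4982, 0.1153, 0.1722]
eef_rot: [-0.559, -0.429, 0.56, -0.435]
ft_force: [1.6, 0.9, -7.0]
width: 0.009
```

Request:
{"fn": "arm_command", "kwargs": {"targets": [0, 0, 0, -0.1, 0.02, 0, 0, 0, 0, 0, -0.1, 0.03, 0, 0]}}

```text
time: 14.97
ee_pos: [0.4995, 0.1149, 0.1768]
eef_rot: [-0.56, -0.43, 0.56, -0.434]
ft_force: [3.5, 1.9, -8.2]
width: 0.0087
```

```bash
cat >> h.py <<'E'
def arc(p0,th_next,n):
    """cover angle from TCP; next shifts"""
    s=read_state();R=Ro.from_quat(s['eef_rot']).as_matrix()
    g=s['ee_pos']+R[:,0]*.003
    h=np.array([.6951,.0654,.11]);d=g-h
    a0=np.arctan2(.051,.205);a=np.arctan2(d[2],-d@CX);th=a-a0
    print("t",round(s['time'],2),"theta",np.degrees(th).round(1),"r",np.hypot(d[2],d@CX).round(4),"off-plane",(d@CY).round(4),"F",s['ft_force'].round(1),"w",s['width'].round(4),"j",s['joint_positions'].round(2))
    r=.2113;prev=g
    for t in np.linspace(th,np.radians(th_next),n+1)[1:]:
        q=h-CX*r*np.cos(a0+t)+np.array([0,0,r*np.sin(a0+t)])
        print(np.degrees(t).round(1),(R.T@(q-prev)/.025).round(2));prev=q
E
python3 - <<'E'
from h import *
arc(0,58,12)
E
```

```text
Traceback (most recent call last):
  File "h.py", line 31, in arc
    print("t",round(s['time'],2),"theta",np.degrees(th).round(1),"r",np.hypot(d[2],d@CX).round(4),"off-plane",(d@CY).round(4),"F",s['ft_force'].round(1),"w",s['width'].round(4),"j",s['joint_positions'].round(2))
                                                                                                                                                             ^^^^^^^^^^^^^^^^
AttributeError: 'float' object has no attribute 'round'
```

It is free: it has risen 11 mm at about 8 N.

```bash
sed -i "s/s\['width'\].round(4)/round(s['width'],4)/" h.py
python3 - <<'E'
from h import *
arc(0,58,24)
E
```

```text
t 14.97 theta 3.6 r 0.2116 off-plane -0.0011 F [ 3.5  1.9 -8.2] w 0.0087 j [ 0.47  0.24 -0.88  1.81  0.2   1.19 -0.73]
5.9 [-0.31  0.12 -0.04]
8.1 [-0.31  0.12  0.  ]
10.4 [-0.31  0.13  0.  ]
12.7 [-0.3   0.15  0.  ]
14.9 [-0.3   0.16  0.  ]
17.2 [-0.29  0.17  0.  ]
19.5 [-0.28  0.18  0.  ]
21.7 [-0.27  0.19  0.  ]
24.0 [-0.27  0.2   0.  ]
26.3 [-0.26  0.21  0.  ]
28.5 [-0.25  0.22  0.  ]
30.8 [-0.24  0.23  0.  ]
33.1 [-0.23  0.24  0.  ]
35.3 [-0.22  0.25  0.  ]
37.6 [-0.21  0.26  0.  ]
39.9 [-0.2   0.27  0.  ]
42.1 [-0.19  0.27  0.  ]
44.4 [-0.18  0.28  0.  ]
46.7 [-0.17  0.29 -0.  ]
48.9 [-0.16  0.3  -0.  ]
51.2 [-0.14  0.3  -0.  ]
53.5 [-0.13  0.31 -0.  ]
55.7 [-0.12  0.31 -0.  ]
58.0 [-0.11  0.32 -0.  ]
```

Request:
{"fn": "arm_command", "kwargs": {"targets": [0, 0, 0, -0.2, 0.08, 0, 0, 0, 0, 0, -0.3, 0.12, 0, 0, 0, 0, 0, -0.3, 0.13, 0, 0, 0, 0, 0, -0.3, 0.14, 0, 0, 0, 0, 0, -0.3, 0.15, 0, 0, 0, 0, 0, -0.3, 0.16, 0, 0]}}

```text
time: 15.47
ee_pos: [0.518, 0.11, 0.2217]
eef_rot: [-0.558, -0.431, 0.561, -0.434]
ft_force: [5.0, 2.3, -9.6]
width: 0.0091
```

Run:
```python
from h import *
arc(0,58,18)
```

```text
t 15.47 theta 16.8 r 0.2125 off-plane -0.0013 F [ 5.   2.3 -9.6] w 0.0091 j [ 0.47  0.24 -0.87  1.71  0.19  1.29 -0.7 ]
19.1 [-0.26  0.22 -0.05]
21.4 [-0.28  0.19  0.  ]
23.7 [-0.27  0.2   0.  ]
26.0 [-0.26  0.21  0.  ]
28.2 [-0.25  0.22  0.  ]
30.5 [-0.25  0.23  0.  ]
32.8 [-0.24  0.24  0.  ]
35.1 [-0.23  0.25  0.  ]
37.4 [-0.22  0.26  0.  ]
39.7 [-0.21  0.27  0.  ]
42.0 [-0.19  0.28  0.  ]
44.3 [-0.18  0.28  0.  ]
46.6 [-0.17  0.29  0.  ]
48.8 [-0.16  0.3   0.  ]
51.1 [-0.15  0.3   0.  ]
53.4 [-0.14  0.31  0.  ]
55.7 [-0.12  0.31  0.  ]
58.0 [-0.11  0.32  0.  ]
```

Request:
{"fn": "arm_command", "kwargs": {"targets": [0, 0, 0, -0.27, 0.2, 0, 0, 0, 0, 0, -0.27, 0.2, 0, 0, 0, 0, 0, -0.27, 0.2, 0, 0, 0, 0, 0, -0.26, 0.21, 0, 0, 0, 0, 0, -0.25, 0.22, 0, 0, 0, 0, 0, -0.24, 0.23, 0, 0, 0, 0, 0, -0.24, 0.24, 0, 0, 0, 0, 0, -0.23, 0.25, 0, 0]}}

```text
time: 16.13
ee_pos: [0.5623, 0.0984, 0.2781]
eef_rot: [-0.556, -0.432, 0.563, -0.433]
ft_force: [-1.0, 1.9, -7.7]
width: 0.0087
```

Run:
```python
from h import *
arc(0,60,12)
im=camera("scene");cv2.imwrite("pics/s2.png",im[:,:,::-1])
```

```text
t 16.13 theta 36.4 r 0.2145 off-plane -0.0014 F [-1.   1.9 -7.7] w 0.0087 j [ 0.44  0.31 -0.85  1.52  0.24  1.43 -0.68]
38.3 [-0.09  0.31 -0.05]
40.3 [-0.17  0.23  0.  ]
42.3 [-0.17  0.24  0.  ]
44.2 [-0.16  0.24  0.  ]
46.2 [-0.15  0.25  0.  ]
48.2 [-0.14  0.25  0.  ]
50.2 [-0.13  0.26  0.  ]
52.1 [-0.12  0.26  0.  ]
54.1 [-0.11  0.27  0.  ]
56.1 [-0.11  0.27  0.  ]
58.0 [-0.1   0.27  0.  ]
60.0 [-0.09  0.28  0.  ]
```

View pics/s2.png

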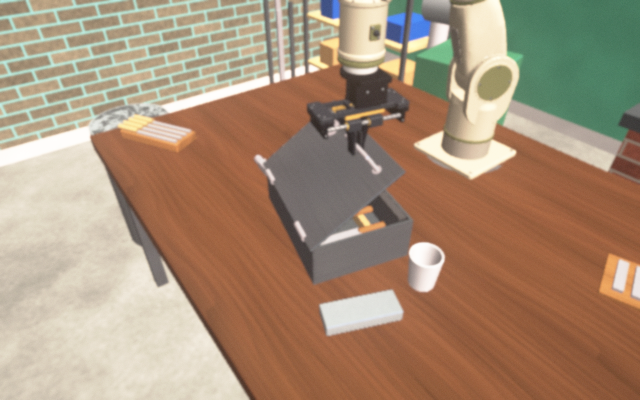

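The scene view shows the cover about 36° open, the gripper on the bar, and the tin and whetstone untouched. Continuing.

Request:
{"fn": "arm_command", "kwargs": {"targets": [0, 0, 0, -0.14, 0.22, 0, 0, 0, 0, 0, -0.17, 0.24, 0, 0, 0, 0, 0, -0.16, 0.25, 0, 0, 0, 0, 0, -0.16, 0.25, 0, 0, 0, 0, 0, -0.15, 0.26, 0, 0, 0, 0, 0, -0.14, 0.26, 0, 0, 0, 0, 0, -0.13, 0.26, 0, 0, 0, 0, 0, -0.12, 0.26, 0, 0]}}

```text
time: 16.85
ee_pos: [0.6127, 0.0852, 0.3121]
eef_rot: [-0.554, -0.433, 0.564, -0.432]
ft_force: [-3.2, 1.1, 0.7]
width: 0.0088
```

Run:
```python
from h import *
arc(0,60,6)
```

```text
t 16.85 theta 53.0 r 0.2164 off-plane -0.0015 F [-3.2  1.1  0.7] w 0.0088 j [ 0.38  0.41 -0.82  1.32  0.3   1.54 -0.67]
54.1 [ 0.12  0.24 -0.06]
55.3 [-0.06  0.16  0.  ]
56.5 [-0.06  0.16  0.  ]
57.7 [-0.06  0.16  0.  ]
58.8 [-0.05  0.16  0.  ]
60.0 [-0.05  0.17  0.  ]
```

Request:
{"fn": "arm_command", "kwargs": {"targets": [0, 0, 0, -0.05, 0.2, 0, 0, 0, 0, 0, -0.06, 0.2, 0, 0, 0, 0, 0, -0.06, 0.2, 0, 0, 0, 0, 0, 0, 0, 0, 0, 0, 0, 0, 0, 0, 0, 0, 0, 0, 0, 0, 0, 0, 0, 0, 0, 0, 0, 0, 0, 0, 0, 0, 0, 0, 0, 0, 0]}}

```text
time: 17.52
ee_pos: [0.6309, 0.0803, 0.3194]
eef_rot: [-0.556, -0.432, 0.564, -0.432]
ft_force: [-2.9, 0.7, 0.3]
width: 0.0085
```

Run:
```python
from h import *
arc(0,60,1)
for n in("scene","top"):
    im=camera(n);cv2.imwrite(f"pics/{n}3.png",im[:,:,::-1])
im=np.hstack([cv2.imread("pics/scene3.png")[90:320,230:460],cv2.imread("pics/top3.png")[80:310,180:450]])
cv2.imwrite("pics/f3.png",cv2.resize(im,None,fx=1.6,fy=1.6))
arc(0,60,1)
```

```text
t 17.52 theta 58.3 r 0.2166 off-plane -0.0017 F [-2.9  0.7  0.3] w 0.0085 j [ 0.36  0.45 -0.81  1.26  0.32  1.57 -0.66]
60.0 [ 0.13  0.3  -0.07]
t 17.62 theta 58.3 r 0.2166 off-plane -0.0017 F [-2.5 -0.2  0.1] w 0.0089 j [ 0.36  0.45 -0.81  1.26  0.32  1.57 -0.66]
60.0 [ 0.13  0.3  -0.07]
```

View pics/f3.png

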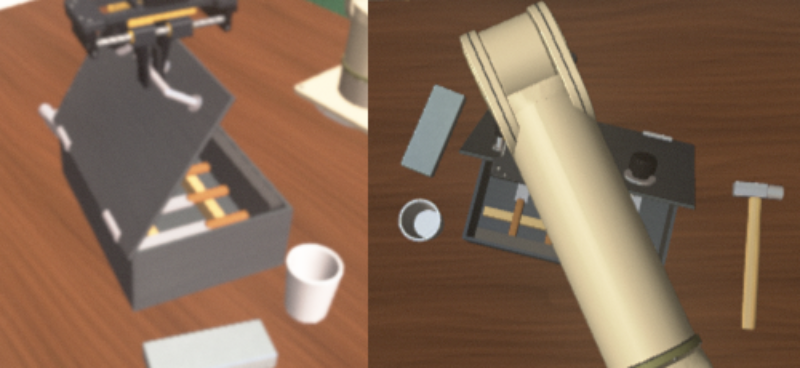

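The cover is open and held. The tin, whetstone and hammer are where they were, and the handle force of about 3 N toward the robot is the cover leaning on the grip. Handing in.

```bash
python3 -c "
from bench import *
print(close_job()); s=read_state(); print(s['time'],s['ee_pos'],s['width'],s['ft_force'])"
```

```text
the job is handed in; nothing more can be done
None
the job is handed in; nothing more can be done
```

The cover is open about 58° and the gripper was still holding it by the bow handle when I handed the job in, at about 17.6 s.

- **First tug:** before touching the knob I pulled the cover up by the handle. It rose about 7 mm and stopped hard at about 35 N vertically (38 N in all). That is more than the 10 to 15 N needed to tell, but under the 60 N that counts as forcing. I lowered it again and let go, pressing down with about 28 N for a moment.
- **Catch and lift:** I turned the knob about 82° clockwise with little resistance. I then took the handle again, and the cover rose freely at about 8 to 11 N.
- **Last checks:** the fingers were closed on the bar (8.9 mm opening) with a steady force of about 3 N. The last pictures show the cover open and the hammer, whetstone and tin where they started.
- **Small disagreement:** the handle's distance from the hinge measured 217 mm instead of 211 mm. That could be a slight error in the case position or a little slip along the pads. Either way the cover is well over 45° open.

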